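# Spin-dry the radishes

### The job

Spin the rinsed radishes dry: take the crank knob of the salad spinner and turn it counter-clockwise (seen from above) until the basket turns at about 20 turns a minute, keep the basket between 18 and 22 turns a minute for at least 6 seconds without a break, then bring it to a stop with the orange mark on the basket under the blue pointer on the bowl's rim, and let go of the knob. Never let the basket race above 30 turns a minute or spin backwards (only a slow creep back onto the mark is allowed), and leave everything else on the worktop where it stands.

Things in the scene. Friction and masses are not known exactly. Their poses are not given: they have to be found in the camera images.
- basket (a joint): Angle (rad) of the basket about its vertical axle in the bowl, counter-clockwise from above positive, unlimited, counting on over turns; 0 and every multiple of 2 pi = orange mark under the pointer. The basket is a flywheel: inertia nominally 0.007 kg m2 (times 0.7 to 1.4 with its hidden load). Its bearing drags with 0.0015 N m s/rad times its speed, and the brake shoe adds dry friction.
- crank (a joint): Angle (rad) of the crank relative to the basket, counter-clockwise positive, unlimited; 0 = arm over the orange mark; crank direction in the bowl = basket angle + this. The hub is a slipping viscous clutch: torque on the basket = 0.007 N m s/rad times this joint's speed. So the crank must run faster than the basket (1.3 to 1.9 times at 20 turns a minute); time constant 0.6 to 1.2 s.
- knob (a point): Grip point on the axis of the black upright crank knob, 204 mm above the worktop, 65 mm from the spinner's axis. Knob: 30 mm diameter, from 176 to 226 mm height; it swivels freely, so a gripper can carry it round its circle without turning. Under it a white arm 22 mm wide, top at 174 mm; hub of 22 mm radius at the axis, top 176 mm. x points from the axis to the knob. Let go, it rides along.
- lid_centre (a point): Centre of the clear lid's top face, on the spinner's axis, 150 mm above the worktop; x points to the blue pointer, z up. The salad spinner is fixed: white bowl, 244 mm rim diameter, 150 mm high, its clear lid closed over a grey basket (208 mm diameter) of red radishes, which can only be turned through the crank on top.
- pointer (a point): Point on the top of the clear lid, 95 mm from the axis in the direction of the blue pointer (a 34 x 16 x 10 mm blue tab on the bowl's rim, its top at 160 mm): the place that the orange mark must stop under.
- mark (a point): Centre of the orange mark, a 32 x 32 mm square on the basket's rim, 95 mm from the axis, 139 mm above the worktop, seen through the clear lid.
- kettle: White kettle, 216 mm high, 156 mm in diameter, bystander; origin at the centre of its underside.
- glass_a: Stemmed wine glass, 180 mm high, 76 mm wide, bystander; origin at the centre of its foot.
- glass_b: Second stemmed wine glass, 180 mm high, 76 mm wide, bystander; origin at the centre of its foot.
- wine: Green wine bottle, 290 mm high, 74 mm in diameter, bystander; origin at the centre of its underside.
- vase: White vase with white tulips, about 230 mm high, 104 mm wide, bystander; origin at the centre of its underside.
- pan: Lidded saucepan on the black hob plate, 180 mm in diameter, 129 mm high, handle along its y to 220 mm; bystander; origin at the centre of its underside.
- prep: Blue prep bowl on the wooden board, 120 mm in diameter, 55 mm high, bystander; origin at the centre of its underside.
- shoe: Grey felt brake shoe, 31 x 31 x 7 mm, lying loose in a square white guide under the clear lid, across from the pointer, 34 mm from the axis; its weight rubs on the basket's load: dry friction torque about 0.005 N m, in truth 0.002 to 0.0105 from one start to the next. It cannot be reached; leave it alone. Origin at the centre of its underside.

How it is judged (in metres and radians):
On the way, in this order (a step that is already met when the one before it is completed fails the run):
1. the basket turns counter-clockwise at 18 to 22 turns a minute (1.88 to 2.31 rad/s) for 6 s without a break (velocity of joint basket between 1.88 and 2.31 rad/s), for 6 s.
2. the basket stands still with the orange mark under the pointer (horizontal distance between mark and pointer below 0.016 m and velocity of joint basket between -0.05 and 0.05 rad/s), for 0.5 s.
At the end, for the whole second after the job is handed in: The orange mark is within 16 mm (about 0.17 rad) of the place under the pointer, the basket at rest (below 0.05 rad/s), the knob released (all of step 2); the robot touches nothing.
It fails at once if the basket races above 30 turns a minute (3.14 rad/s) (velocity of joint basket above 3.14 rad/s).
It fails at once if the basket spins backwards (faster than 0.5 rad/s) (velocity of joint basket below -0.5 rad/s).
It fails at once if another thing on the worktop is moved by more than 30 mm (distance of any of kettle, glass_a, glass_b, wine, vase, pan, prep from where it was at the start of the episode above 0.03 m).
It fails at once if a glass, the bottle or the vase is tipped (angle between any of glass_a, glass_b, wine, vase's own z axis and vertical above 0.3 rad).
It also fails if it takes over 67 s, if anything falls off the work surface, if the arm or the gripper's body presses on something with over 40 N, if the wrist force passes 120 N, or if a joint passes its speed limit or range.

### The arm

A 6-joint arm with a two-finger parallel gripper is mounted at the origin on the work surface. World frame = base frame: x ahead of the robot, y to its left, z up, the work surface at z = 0. Lengths are in mm, angles in rad, forces in N, time in s.
With the tool pointing down it reaches from about 275 to 1000 mm from the base axis. Payload 8.4 kg.
Tool frame: the origin (TCP) lies midway between the tips of the shut fingers; the grasp point (between the pads) lies 19 mm behind it; z points along the fingers, y is the line along which they close (so a half turn about z gives the same grasp; the last joint's range is limited). The gripper opens to 85 mm and grips with 20 to 120 N. Pads are 22 mm wide; open, the fingers measure 114 mm over their backs; the gripper's body (76 mm by 85 mm) begins 54 mm behind the grasp point. The pads swing forward as they close: fully open they stand 13 mm farther back than shut.
Start: joints at [1.104, 0.353, 1.633, -0, 1.155, -0.002], TCP at [280.152, 558.698, 231.281] pointing down, gripper open.
Joint ranges: [-2.63, 2.63], [-0.92, 2.1], [0.06, 2.66], [-1.3, 4.44], [0, 2.69], [-3.02, 3.02]. Speed limits (rad/s): [2.22, 2.22, 2.79, 3.14, 3.14, 3.14].

### API

Orientations are given as [roll, pitch, yaw] about the fixed x, y, z axes, in that order (R = Rz(yaw) Ry(pitch) Rx(roll)).
In Python, from rig import r, cams gives the robot as it stands. The module is installed in compiled form; this text tells all that it offers.
- The arm moves only by the tool send_rows, never from a script. Its argument "targets" is one flat list of numbers, 7 for each row, row after row: the shift along the tool's x, y, z in m, then the turn, a rotation vector about the tool's x, y, z in rad, then the opening, from -1 (shut) to 1 (fully open). In form: [tx, ty, tz, wx, wy, wz, fingers, tx, ty, tz, wx, wy, wz, fingers, ...]. A call has 1 to 12 rows; each row is the pose to reach, as a shift and turn from the pose commanded when the call began, along the tool's axes at that moment; what a row does not reach only later rows make up. A row lasts 1/12 s, in which the tool goes at most 41.7 mm and 7.16 degrees, less where a joint would pass 70% of its speed; a pose out of reach is approached as far as the arm can. A call with a gripper value outside its range is refused whole. The fingers move at their own pace and stop on an object; "grip_force" is the grip in N (left out, the last holds). Time passes only in rows, so rows that repeat a pose let the fingers close. It gives the time, the measured TCP pose, the force, the opening and the grip force at its end, in the units of the state.
- r.sense(): the state, without advancing time (a new reading comes with each control period).
- cams.grab_frame(name): name is "side" or "top"; returns a dict with "color" (384x512x3 uint8, blue, green, red), "fx", "fy", "cx", "cy" (pixels), "xyz" and "attitude" of the camera in the world. Camera axes: x right, y down, z forward; pixel columns grow to the right and rows downward; lengths in mm; the calibration is good to about 2 mm. A picture is of the moment at which its call begins. There is no depth.
- r.sign_off(): hands the job in; it is judged then, once.
The state is a dict: "clock": time; "qpos": joint angles; "qvel": joint speeds; "joint_efforts": joint torques, N m; "eef_pos": TCP position; "tcp_rot": TCP orientation; "contact_force": force on the tool from outside, world axes, zero at the start; "wrist_torque": the same for the moment, N m; "opening": opening from 0.0 (shut) to 1.0 (fully open); "grasp_force": force on a finger pad.
Only numpy, scipy, OpenCV 4.12 (cv2) and the standard library are available. Lean on these libraries where they do the work, as an engineer would, in place of code of your own. Each camera call takes 0.05 s, during which the arm holds its last target. There are 200 camera calls.

## Working session

There is one attempt and no reset: what is moved stays moved. The work goes in short steps, Python scripts to look and compute and a tool call to move; the robot and the scene stay as the last step left them, time stands still between calls to the robot, and variables do not carry over. Pictures are saved under pics/ and viewed, at most 10 in all, crops included, and the job is handed in when it is done.

Besides the shell and the picture viewer there is one more tool, called after ">>>" by a JSON object that holds its "name" and its "arguments". send_rows: Moves the arm, as the interface text tells. Its arguments: {"type":"object","properties":{"targets":{"type":"array"},"grip_force":{"type":"number"}},"required":["targets"]}

```bash
mkdir -p pics; python3 - <<'E'
from rig import r,cams
import cv2
print(r.sense())
for n in ("side","top"):
    f=cams.grab_frame(n); cv2.imwrite(f"pics/{n}0.png",f["color"])
    print(n,{k:v for k,v in f.items() if k!="color"})
E
```

```text
{'clock': 0.0, 'qpos': array([ 1.10357910e+00,  3.53629816e-01,  1.63416896e+00, -1.92522845e-05,
        1.15521152e+00, -2.39478517e-03]), 'qvel': array([-0.00032202,  0.00227178,  0.00181133,  0.00038125,  0.00059572,
       -0.00099768]), 'joint_efforts': array([ 2.06923673e-03, -6.05244827e+01, -3.42051923e+01,  1.81638256e-04,
        9.30861424e-03,  3.60997956e-05]), 'eef_pos': array([279.94244279, 558.24079405, 230.55824014]), 'tcp_rot': array([-3.14017498e+00,  1.42075109e-05,  2.67677801e+00]), 'contact_force': array([-0.0244806 , -0.17086572, -0.15142412]), 'wrist_torque': array([0.04642356, 0.05439362, 0.02615556]), 'grasp_force': 0.0, 'opening': 0.9997102780491667}
side {'fx': 440.2330148735769, 'fy': 440.2330148735769, 'cx': 260.940340476693, 'cy': 195.681429220424, 'xyz': array([1389.84513782, 1121.26689023, 1271.71337071]), 'attitude': array([-2.26174714,  0.00612564,  2.52606298])}
top {'fx': 415.7098704884979, 'fy': 415.7098704884979, 'cx': 256.6912924569751, 'cy': 190.18110895806944, 'xyz': array([ 253.2869818 ,  -29.04165434, 1646.43788618]), 'attitude': array([-2.91055302e+00, -2.28573493e-03, -1.56249188e+00])}
```

View pics/side0.png

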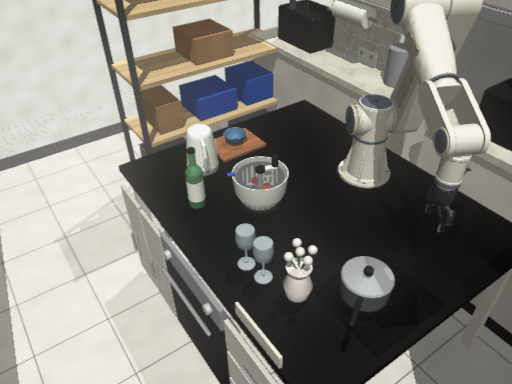

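View pics/top0.png

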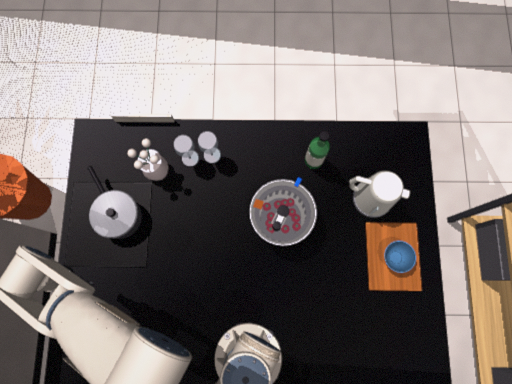

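```bash
cat > h.py <<'E'
import numpy as np, cv2
from scipy.spatial.transform import Rotation as Ro
from rig import r,cams
def ray(f,u,v,z):
    d=Ro.from_euler('xyz',f["attitude"]).apply([(u-f["cx"])/f["fx"],(v-f["cy"])/f["fy"],1])
    return f["xyz"]+d*(z-f["xyz"][2])/d[2]
def proj(f,p):
    c=Ro.from_euler('xyz',f["attitude"]).inv().apply(np.array(p,float)-f["xyz"])
    return np.array([f["fx"]*c[0]/c[2]+f["cx"],f["fy"]*c[1]/c[2]+f["cy"]])
def blob(f,lo,hi,box):
    x0,y0,x1,y1=box; h=cv2.cvtColor(f["color"],cv2.COLOR_BGR2HSV)[y0:y1,x0:x1]
    m=cv2.inRange(h,np.array(lo),np.array(hi)); v,u=np.nonzero(m)
    return (u.mean()+x0,v.mean()+y0,len(u)) if len(u) else None
E
python3 - <<'E'
from h import *
im={}
for n,b in (("top",(240,170,325,255)),("side",(220,145,300,215))):
    f=cams.grab_frame(n); im[n]=f
    x0,y0,x1,y1=b; c=f["color"][y0:y1,x0:x1]
    s=380/(x1-x0); im[n+'c']=cv2.resize(c,(380,380),interpolation=cv2.INTER_CUBIC)
    print(n,'blue',blob(f,(105,150,80),(125,255,255),b),'orange',blob(f,(8,150,120),(18,255,255),b))
cv2.imwrite('pics/c.png',np.hstack([im['topc'],im['sidec']]))
f=im['top']
print('rim', ray(f,283,212,150))
for n,z in (('blue',160),('orange',139)):
    pass
bl=blob(f,(105,150,80),(125,255,255),(240,170,325,255)); print(ray(f,*bl[:2],158))
o=blob(f,(8,150,120),(18,255,255),(240,170,325,255)); print(ray(f,*o[:2],139))
# whitish rim circle fit
g=cv2.cvtColor(f["color"],cv2.COLOR_BGR2GRAY)
c=cv2.HoughCircles(cv2.resize(g[165:260,235:330],None,fx=6,fy=6,interpolation=cv2.INTER_CUBIC),cv2.HOUGH_GRADIENT,1,300,param1=100,param2=30,minRadius=160,maxRadius=230)
for q in c[0][:2]: 
    u,v=235+q[0]/6,165+q[1]/6; print(u,v,q[2]/6,ray(f,u,v,150))
E
```

```text
top blue (np.float64(297.7111111111111), np.float64(181.0), 45) orange (np.float64(258.1269841269841), np.float64(203.77777777777777), 63)
side blue (np.float64(230.3), np.float64(173.8), 20) orange None
rim [ 524.28980334 -126.33200868  150.        ]
[ 639.66596637 -180.94392186  158.        ]
[556.32749328 -35.27833962 139.        ]
282.91666 212.58333 33.383335 [ 522.12503491 -126.01423371  150.        ]
```

View pics/c.png

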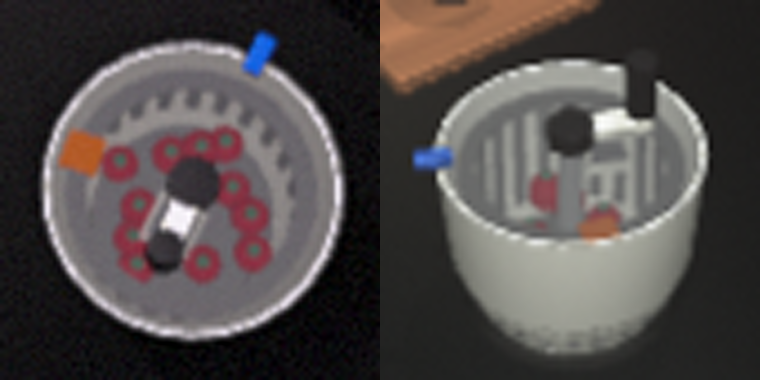

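```bash
python3 - <<'E'
from h import *
t=cams.grab_frame("top"); s=cams.grab_frame("side")
print('hub top',ray(t,283,210.3,176),'side',ray(s,260,168.9,176))
for f,b,lab in ((t,(262,217,290,240),'t'),(s,(266,150,284,172),'s')):
    g=blob(f,(0,0,0),(180,255,60),b); print(lab,g)
print('knobtop t',ray(t,276.5,226.4,226),'s',ray(s,275.2,155.5,226))
C=np.array([522.1,-126.0]);
for p in ([639.7,-180.9],[556.3,-35.3]):
    d=np.array(p)-C; print(np.hypot(*d),np.arctan2(d[1],d[0]))
print('rim proj side', [proj(s,[C[0]+122*np.cos(a),C[1]+122*np.sin(a),150]).round(1).tolist() for a in np.arange(0,6.28,np.pi/2)])
a0=np.arange(0,6.28,.05)
P=np.array([proj(s,[C[0]+122*np.cos(a),C[1]+122*np.sin(a),150]) for a in a0]);print('side ext',P.min(0),P.max(0))
P=np.array([proj(t,[C[0]+122*np.cos(a),C[1]+122*np.sin(a),150]) for a in a0]);print('top ext',P.min(0),P.max(0))
E
```

```text
hub top [ 525.78072928 -124.67999439  176.        ] side [ 531.17166464 -111.44304398  176.        ]
t (np.float64(276.3125), np.float64(226.5625), 48)
s (np.float64(275.3798076923077), np.float64(156.02403846153845), 208)
knobtop t [460.0584284  -98.71692703 226.        ] s [463.91841713 -95.70330751 226.        ]
129.7835505755641 -0.4367668051135692
96.9336370926006 1.210214501779265
rim proj side [[235.8, 181.6], [276.9, 185.8], [282.5, 161.8], [244.1, 158.2]]
side ext [231.31310871 155.31680868] [288.33226432 189.285602  ]
top ext [249.5117566  180.25713636] [316.322006  246.1364574]
```

>>> {"name": "send_rows", "arguments": {"targets": [0, 0, -0.031, 0, 0, 0, 1, -0.02, -0.022, -0.031, 0, 0, 0, 1, -0.458, -0.505, -0.031, 0, 0, 0, 1, -0.458, -0.505, -0.031, 0, 0, 0, 1, -0.458, -0.505, -0.031, 0, 0, 0, 1, -0.458, -0.505, -0.031, 0, 0, 0, 1, -0.458, -0.505, -0.031, 0, 0, 0, 1, -0.458, -0.505, -0.031, 0, 0, 0, 1, -0.458, -0.505, -0.031, 0, 0, 0, 1, -0.458, -0.505, -0.031, 0, 0, 0, 1, -0.458, -0.505, -0.031, 0, 0, 0, 1, -0.458, -0.505, -0.031, 0, 0, 0, 1], "grip_force": 25}}

```text
clock: 1.3
eef_pos: [400.1, 126.8, 262.6]
tcp_rot: [3.141, 0.001, 2.677]
contact_force: [2.2, 0.2, 0.1]
opening: 1.001
grasp_force: 0.0
```

>>> {"name": "send_rows", "arguments": {"targets": [-0.158, -0.174, 0, 0, 0, 0, 1, -0.158, -0.174, 0, 0, 0, 0, 1, -0.158, -0.174, 0, 0, 0, 0, 1, -0.158, -0.174, 0, 0, 0, 0, 1, -0.158, -0.174, 0, 0, 0, 0, 1, -0.158, -0.174, 0, 0, 0, 0, 1, -0.158, -0.174, 0, 0, 0, 0, 1, -0.158, -0.174, 0, 0, 0, 0, 1]}}

```text
clock: 1.97
eef_pos: [463.2, -98.8, 262.1]
tcp_rot: [3.142, -0.0, 2.674]
contact_force: [-1.0, 0.3, 0.5]
opening: 0.999
grasp_force: 0.0
```

```bash
python3 - <<'E'
from h import *
s0=r.sense(); s=cams.grab_frame("side"); t=cams.grab_frame("top")
print(s0['eef_pos'],s0['tcp_rot'],s0['qpos'])
e=s0['eef_pos']; yaw=s0['tcp_rot'][2]
d=np.array([463.5,-98.8])-e[:2]
print('tool dx dy',d@[np.cos(yaw),np.sin(yaw)],d@[np.sin(yaw),-np.cos(yaw)])
c=[cv2.resize(f["color"][y:y+100,x:x+100],(390,390),interpolation=cv2.INTER_CUBIC) for f,x,y in ((t,230,160),(s,220,110))]
cv2.imwrite('pics/d.png',np.hstack(c))
print(blob(t,(8,150,120),(18,255,255),(240,170,325,255)),blob(s,(8,150,120),(18,255,255),(225,150,300,215)))
E
```

```text
[463.23908814 -98.82667022 262.11780494] [ 3.14153665e+00 -4.52281099e-04  2.67373300e+00] [-2.13475777e-01  8.20473122e-02  1.90968370e+00  1.84056912e-04
  1.15028528e+00 -1.31648761e+00]
tool dx dy -0.2208454660706892 0.1414693620639526
(np.float64(255.3684210526316), np.float64(203.21052631578948), 19) None
```

View pics/d.png

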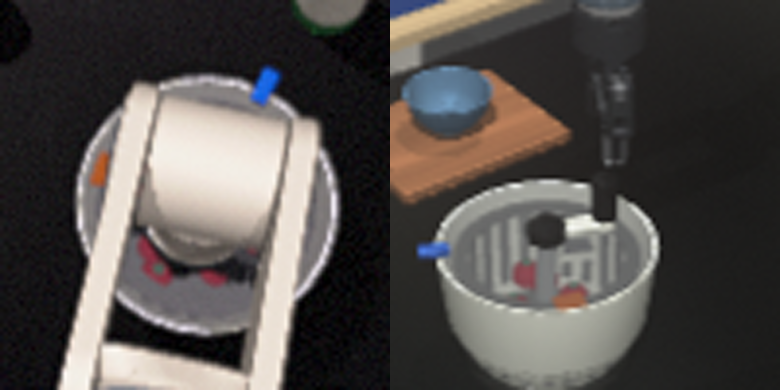

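>>> {"name": "send_rows", "arguments": {"targets": [0, 0, 0.038, 0, 0, 0, 1, 0, 0, 0.07, 0, 0, 0, 1, 0, 0, 0.077, 0, 0, 0, 1, 0, 0, 0.077, 0, 0, 0, -1, 0, 0, 0.077, 0, 0, 0, -1, 0, 0, 0.077, 0, 0, 0, -1, 0, 0, 0.077, 0, 0, 0, -1, 0, 0, 0.077, 0, 0, 0, -1, 0, 0, 0.077, 0, 0, 0, -1, 0, 0, 0.077, 0, 0, 0, -1], "grip_force": 25}}

```text
clock: 2.9
eef_pos: [464.2, -97.9, 186.8]
tcp_rot: [3.141, 0.002, 2.677]
contact_force: [-1.2, 1.3, 7.3]
opening: 0.341
grasp_force: 26.7
```

```bash
cat >> h.py <<'E'
C=np.array([522.8,-125.5]); PH=-0.442
def mark(f,box):
    b=blob(f,(6,140,90),(19,255,255),box)
    if b is None: return None
    p=ray(f,*b[:2],139)[:2]-C
    return dict(n=b[2],r=float(np.hypot(*p)),ang=float((np.arctan2(p[1],p[0])-PH)%(2*np.pi)))
def look():
    s0=r.sense(); o=[s0['clock']]
    o.append(('S',mark(cams.grab_frame("side"),(228,150,292,200))))
    o.append(('T',mark(cams.grab_frame("top"),(245,175,322,250))))
    return o
def circ(a0,rates,yaw,R=65.):
    "rows (mm, tool x y) of a circle from phase a0 with crank rates (rad/s) per row"
    a=a0+np.cumsum(np.array(rates)/12.)
    d=R*np.c_[np.cos(a)-np.cos(a0),np.sin(a)-np.sin(a0)]
    return a, np.c_[d@[np.cos(yaw),np.sin(yaw)],d@[np.sin(yaw),-np.cos(yaw)]]
E
python3 - <<'E'
from h import *
s=r.sense(); print(s['eef_pos'],s['tcp_rot'],s['contact_force'],s['opening'],s['grasp_force'],s['clock'])
f=cams.grab_frame("side"); g=cams.grab_frame("top")
c=[cv2.resize(i["color"][y:y+100,x:x+100],(390,390),interpolation=cv2.INTER_CUBIC) for i,x,y in ((g,230,160),(f,220,110))]
cv2.imwrite('pics/e.png',np.hstack(c))
print(mark(f,(228,150,292,200)),mark(g,(245,175,322,250)))
E
```

```text
[464.24276851 -97.86097095 186.82684593] [3.14088976e+00 2.48771497e-03 2.67669596e+00] [-1.15953653  1.30353904  7.32052078] 0.34108431395954203 26.69296234846115 2.9
None {'n': 30, 'r': 104.83740268109864, 'ang': 1.6660052357543065}
```

View pics/e.png

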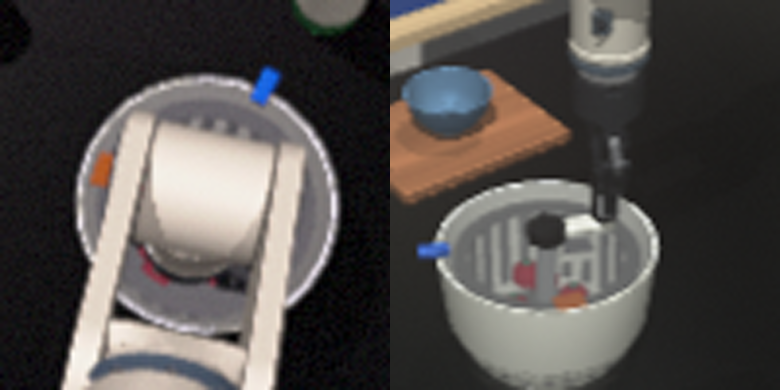

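```bash
python3 - <<'E'
from h import *
a,x=circ(2.70,[.3,.6,.9,1.2]+[1.5]*8,2.677); print(a[-1].round(3)); print(x.round(1).tolist())
f=cams.grab_frame("side"); h=cv2.cvtColor(f["color"],cv2.COLOR_BGR2HSV); print(h[186,262:274].tolist(), f["color"][186,262:274].tolist())
E
```

```text
3.95
[[-0.1, -1.6], [-0.3, -4.9], [-1.0, -9.7], [-2.4, -16.0], [-5.1, -23.7], [-8.7, -31.0], [-13.2, -37.7], [-18.5, -43.9], [-24.5, -49.3], [-31.1, -54.0], [-38.3, -57.8], [-45.9, -60.6]]
[[10, 104, 144], [9, 127, 151], [9, 132, 153], [9, 133, 155], [10, 132, 156], [10, 135, 155], [10, 135, 155], [9, 110, 142], [8, 43, 118], [30, 2, 109], [60, 2, 109], [0, 0, 105]] [[85, 104, 144], [76, 99, 151], [74, 98, 153], [74, 99, 155], [75, 102, 156], [73, 101, 155], [73, 101, 155], [81, 100, 142], [98, 103, 118], [108, 109, 109], [108, 109, 108], [105, 105, 105]]
```

>>> {"name": "send_rows", "arguments": {"targets": [-0.0001, -0.0016, -0.001, 0, 0, 0, -1, -0.0003, -0.0049, -0.001, 0, 0, 0, -1, -0.001, -0.0097, -0.001, 0, 0, 0, -1, -0.0024, -0.016, -0.001, 0, 0, 0, -1, -0.0051, -0.0237, -0.001, 0, 0, 0, -1, -0.0087, -0.031, -0.001, 0, 0, 0, -1, -0.0132, -0.0377, -0.001, 0, 0, 0, -1, -0.0185, -0.0439, -0.001, 0, 0, 0, -1, -0.0245, -0.0493, -0.001, 0, 0, 0, -1, -0.0311, -0.054, -0.001, 0, 0, 0, -1, -0.0383, -0.0578, -0.001, 0, 0, 0, -1, -0.0459, -0.0606, -0.001, 0, 0, 0, -1]}}

```text
clock: 4.05
eef_pos: [480.1, -171.2, 186.9]
tcp_rot: [3.136, 0.004, 2.675]
contact_force: [14.4, 15.5, -4.7]
opening: 0.343
grasp_force: 26.8
```

```bash
sed -i 's/(6,140,90),(19/(6,95,90),(17/' h.py; python3 - <<'E'
from h import *
s=r.sense(); print(s['eef_pos'],s['tcp_rot'],s['contact_force'],s['wrist_torque'],s['opening'])
c0=np.array([464.24,-97.86])-65*np.array([np.cos(2.7),np.sin(2.7)]); d=s['eef_pos'][:2]-c0; print(c0,np.hypot(*d),np.arctan2(d[1],d[0]))
for n,b in (("side",(228,150,292,200)),("top",(245,175,322,250))):
    print(n,r.sense()['clock'],mark(cams.grab_frame(n),b))
print(r.sense()['eef_pos'],r.sense()['contact_force'])
import sys
for rate in (3.3,):
    a,x=circ(3.95,[1.8,2.1,2.4,2.7,3.0]+[rate]*7,2.677); print(a[-1].round(3)); print((x/1e3).round(4).tolist())
    a0=a[-1]
    for k in range(4):
        a,x=circ(a0,[rate]*12,2.677); print(a[-1].round(3),(x/1e3).round(4).tolist()); a0=a[-1]
E
```

```text
[ 480.13543576 -171.21020806  186.89390919] [3.13562737 0.00379269 2.67484699] [14.40419674 15.54977459 -4.73389219] [ 2.71776595 -2.40757877  0.07302138] 0.34327990611086473
[ 523.00468923 -125.63969222] 62.565524118967865 -2.3256604571870216
side 4.05 {'n': 175, 'r': 145.736854435873, 'ang': 5.14522479412544}
top 4.1 {'n': 78, 'r': 96.57008617891083, 'ang': 1.91692984078345}
[ 480.39306459 -171.35623585  186.84792606] [13.33248208 14.81544681 -0.48550599]
6.875
[[-0.0095, -0.0022], [-0.0208, -0.0028], [-0.0337, -0.0012], [-0.0475, 0.0037], [-0.0611, 0.0125], [-0.073, 0.0258], [-0.0808, 0.0418], [-0.084, 0.0593], [-0.0823, 0.077], [-0.0759, 0.0937], [-0.0652, 0.1079], [-0.0511, 0.1187]]
10.175 [[0.0166, 0.0066], [0.0343, 0.0084], [0.0518, 0.0053], [0.0679, -0.0024], [0.0813, -0.0142], [0.0909, -0.0292], [0.0961, -0.0462], [0.0966, -0.064], [0.0921, -0.0813], [0.0831, -0.0967], [0.0703, -0.1091], [0.0546, -0.1175]]
13.475 [[-0.0174, -0.0039], [-0.0352, -0.0029], [-0.052, 0.0029], [-0.0667, 0.0131], [-0.078, 0.0269], [-0.0852, 0.0432], [-0.0877, 0.0608], [-0.0852, 0.0785], [-0.0781, 0.0948], [-0.0668, 0.1086], [-0.0522, 0.1188], [-0.0354, 0.1247]]
16.775 [[0.0178, 0.0011], [0.0352, -0.0027], [0.0509, -0.0111], [0.0638, -0.0235], [0.0728, -0.0388], [0.0773, -0.0561], [0.077, -0.0739], [0.0718, -0.0909], [0.0622, -0.1059], [0.0489, -0.1178], [0.0328, -0.1256], [0.0153, -0.1287]]
20.075 [[-0.0177, 0.0017], [-0.0343, 0.0082], [-0.0485, 0.019], [-0.0593, 0.0332], [-0.0658, 0.0498], [-0.0675, 0.0676], [-0.0643, 0.0851], [-0.0566, 0.1011], [-0.0447, 0.1144], [-0.0297, 0.124], [-0.0126, 0.1292], [0.0052, 0.1295]]
```

```bash
cat >> h.py <<'E'
CR=np.array([524.1,-123.2]); YAW=2.677
ex=np.array([np.cos(YAW),np.sin(YAW)]); ey=np.array([np.sin(YAW),-np.cos(YAW)])
def gen(cmd,phi,rates,grip=-1):
    a=phi+np.cumsum(np.array(rates)/12.); T=CR+65*np.c_[np.cos(a),np.sin(a)]
    d=(T-cmd)/1e3
    print([float(v) for q in d for v in (round(q@ex,4),round(q@ey,4),0,0,0,0,grip)],'phi',a[-1].round(4))
    return T[-1],a[-1]
def mark(f,side=False):
    h=cv2.cvtColor(f["color"],cv2.COLOR_BGR2HSV); m=cv2.inRange(h,np.array((6,95,90)),np.array((17,255,255)))
    v,u=np.nonzero(m); P=np.array([ray(f,a,b,139)[:2] for a,b in zip(u,v)]).reshape(-1,2)-C
    R=np.hypot(*P.T); P=P[(R>72)&(R<116)]
    if len(P)<4: return None
    p=P.mean(0); return len(P),round(float(np.hypot(*p)),1),round(float((np.arctan2(p[1],p[0])-PH)%(2*np.pi)),3)
def look():
    s=r.sense(); print(round(s['clock'],3),s['eef_pos'].round(1),s['contact_force'].round(1),round(float(s['opening']),3))
    e=s['eef_pos'][:2]-CR; print('knob r,phi',np.hypot(*e).round(2),np.arctan2(e[1],e[0]).round(3)%6.2832)
    for n in ("side","top"):
        print(n,round(r.sense()['clock'],3),mark(cams.grab_frame(n)))
E
python3 - <<'E'
from h import *
c,p=gen(np.array([478.15,-172.63]),3.96,[1.8,2.1,2.4,2.7,3.0]+[3.3]*7)
for k in range(3): c,p=gen(c,p,[3.3]*12)
E
```

```text
[-0.01, 0.0004, 0.0, 0.0, 0.0, 0.0, -1.0, -0.0213, -0.0002, 0.0, 0.0, 0.0, 0.0, -1.0, -0.0342, 0.0016, 0.0, 0.0, 0.0, 0.0, -1.0, -0.0479, 0.0066, 0.0, 0.0, 0.0, 0.0, -1.0, -0.0614, 0.0156, 0.0, 0.0, 0.0, 0.0, -1.0, -0.0732, 0.029, 0.0, 0.0, 0.0, 0.0, -1.0, -0.0809, 0.045, 0.0, 0.0, 0.0, 0.0, -1.0, -0.0839, 0.0626, 0.0, 0.0, 0.0, 0.0, -1.0, -0.082, 0.0803, 0.0, 0.0, 0.0, 0.0, -1.0, -0.0755, 0.0969, 0.0, 0.0, 0.0, 0.0, -1.0, -0.0646, 0.111, 0.0, 0.0, 0.0, 0.0, -1.0, -0.0503, 0.1217, 0.0, 0.0, 0.0, 0.0, -1.0] phi 6.885
[0.0166, 0.0064, 0.0, 0.0, 0.0, 0.0, -1.0, 0.0344, 0.008, 0.0, 0.0, 0.0, 0.0, -1.0, 0.0519, 0.0048, 0.0, 0.0, 0.0, 0.0, -1.0, 0.0679, -0.0031, 0.0, 0.0, 0.0, 0.0, -1.0, 0.0811, -0.015, 0.0, 0.0, 0.0, 0.0, -1.0, 0.0906, -0.0301, 0.0, 0.0, 0.0, 0.0, -1.0, 0.0957, -0.0472, 0.0, 0.0, 0.0, 0.0, -1.0, 0.0959, -0.065, 0.0, 0.0, 0.0, 0.0, -1.0, 0.0913, -0.0822, 0.0, 0.0, 0.0, 0.0, -1.0, 0.0822, -0.0975, 0.0, 0.0, 0.0, 0.0, -1.0, 0.0692, -0.1098, 0.0, 0.0, 0.0, 0.0, -1.0, 0.0535, -0.1181, 0.0, 0.0, 0.0, 0.0, -1.0] phi 10.185
[-0.0174, -0.0037, 0.0, 0.0, 0.0, 0.0, -1.0, -0.0352, -0
[... 294 characters left out ...]
2, 0.0956, 0.0, 0.0, 0.0, 0.0, -1.0, -0.0658, 0.1093, 0.0, 0.0, 0.0, 0.0, -1.0, -0.051, 0.1193, 0.0, 0.0, 0.0, 0.0, -1.0, -0.0342, 0.125, 0.0, 0.0, 0.0, 0.0, -1.0] phi 13.485
[0.0178, 0.0009, 0.0, 0.0, 0.0, 0.0, -1.0, 0.0352, -0.0031, 0.0, 0.0, 0.0, 0.0, -1.0, 0.0508, -0.0116, 0.0, 0.0, 0.0, 0.0, -1.0, 0.0635, -0.0241, 0.0, 0.0, 0.0, 0.0, -1.0, 0.0724, -0.0395, 0.0, 0.0, 0.0, 0.0, -1.0, 0.0767, -0.0568, 0.0, 0.0, 0.0, 0.0, -1.0, 0.0762, -0.0746, 0.0, 0.0, 0.0, 0.0, -1.0, 0.0709, -0.0916, 0.0, 0.0, 0.0, 0.0, -1.0, 0.0611, -0.1066, 0.0, 0.0, 0.0, 0.0, -1.0, 0.0477, -0.1183, 0.0, 0.0, 0.0, 0.0, -1.0, 0.0316, -0.1259, 0.0, 0.0, 0.0, 0.0, -1.0, 0.014, -0.1288, 0.0, 0.0, 0.0, 0.0, -1.0] phi 16.785
```

>>> {"name": "send_rows", "arguments": {"targets": [-0.01, 0.0004, 0, 0, 0, 0, -1, -0.0213, -0.0002, 0, 0, 0, 0, -1, -0.0342, 0.0016, 0, 0, 0, 0, -1, -0.0479, 0.0066, 0, 0, 0, 0, -1, -0.0614, 0.0156, 0, 0, 0, 0, -1, -0.0732, 0.029, 0, 0, 0, 0, -1, -0.0809, 0.045, 0, 0, 0, 0, -1, -0.0839, 0.0626, 0, 0, 0, 0, -1, -0.082, 0.0803, 0, 0, 0, 0, -1, -0.0755, 0.0969, 0, 0, 0, 0, -1, -0.0646, 0.111, 0, 0, 0, 0, -1, -0.0503, 0.1217, 0, 0, 0, 0, -1]}}

```text
clock: 5.15
eef_pos: [578.1, -85.7, 186.9]
tcp_rot: [3.141, 0.002, 2.677]
contact_force: [0.6, 0.0, 3.3]
opening: 0.342
grasp_force: 27.3
```

```bash
python3 -c "from h import *; look()"
```

```text
5.15 [578.1 -85.7 186.9] [0.6 0.  3.3] 0.342
knob r,phi 65.7 0.607
side 5.15 (37, 95.3, 2.698)
top 5.2 None
```

>>> {"name": "send_rows", "arguments": {"targets": [0.0166, 0.0064, 0, 0, 0, 0, -1, 0.0344, 0.008, 0, 0, 0, 0, -1, 0.0519, 0.0048, 0, 0, 0, 0, -1, 0.0679, -0.0031, 0, 0, 0, 0, -1, 0.0811, -0.015, 0, 0, 0, 0, -1, 0.0906, -0.0301, 0, 0, 0, 0, -1, 0.0957, -0.0472, 0, 0, 0, 0, -1, 0.0959, -0.065, 0, 0, 0, 0, -1, 0.0913, -0.0822, 0, 0, 0, 0, -1, 0.0822, -0.0975, 0, 0, 0, 0, -1, 0.0692, -0.1098, 0, 0, 0, 0, -1, 0.0535, -0.1181, 0, 0, 0, 0, -1]}}

```text
clock: 6.25
eef_pos: [477.0, -168.2, 186.9]
tcp_rot: [3.139, 0.003, 2.675]
contact_force: [13.7, 13.4, -0.9]
opening: 0.343
grasp_force: 27.3
```

```bash
python3 -c "from h import *; look()"
```

```text
6.25 [ 477.  -168.2  186.9] [13.7 13.4 -0.9] 0.343
knob r,phi 65.11 3.9042
side 6.25 (10, 88.9, 4.229)
top 6.3 (60, 95.4, 4.414)
```

>>> {"name": "send_rows", "arguments": {"targets": [-0.0174, -0.0037, 0, 0, 0, 0, -1, -0.0352, -0.0025, 0, 0, 0, 0, -1, -0.052, 0.0035, 0, 0, 0, 0, -1, -0.0665, 0.0138, 0, 0, 0, 0, -1, -0.0777, 0.0276, 0, 0, 0, 0, -1, -0.0847, 0.044, 0, 0, 0, 0, -1, -0.087, 0.0617, 0, 0, 0, 0, -1, -0.0845, 0.0793, 0, 0, 0, 0, -1, -0.0772, 0.0956, 0, 0, 0, 0, -1, -0.0658, 0.1093, 0, 0, 0, 0, -1, -0.051, 0.1193, 0, 0, 0, 0, -1, -0.0342, 0.125, 0, 0, 0, 0, -1]}}

```text
clock: 7.35
eef_pos: [563.0, -70.2, 186.9]
tcp_rot: [3.14, 0.002, 2.677]
contact_force: [-0.6, 0.1, 5.2]
opening: 0.344
grasp_force: 27.7
```

```bash
python3 -c "from h import *; look()"
```

```text
7.35 [563.  -70.2 186.9] [-0.6  0.1  5.2] 0.344
knob r,phi 65.76 0.938
side 7.35 (33, 93.1, 6.218)
top 7.4 (42, 98.3, 6.176)
```

>>> {"name": "send_rows", "arguments": {"targets": [0.0178, 0.0009, 0, 0, 0, 0, -1, 0.0352, -0.0031, 0, 0, 0, 0, -1, 0.0508, -0.0116, 0, 0, 0, 0, -1, 0.0635, -0.0241, 0, 0, 0, 0, -1, 0.0724, -0.0395, 0, 0, 0, 0, -1, 0.0767, -0.0568, 0, 0, 0, 0, -1, 0.0762, -0.0746, 0, 0, 0, 0, -1, 0.0709, -0.0916, 0, 0, 0, 0, -1, 0.0611, -0.1066, 0, 0, 0, 0, -1, 0.0477, -0.1183, 0, 0, 0, 0, -1, 0.0316, -0.1259, 0, 0, 0, 0, -1, 0.014, -0.1288, 0, 0, 0, 0, -1]}}

```text
clock: 8.45
eef_pos: [492.9, -180.1, 186.8]
tcp_rot: [3.139, 0.001, 2.675]
contact_force: [8.4, 13.6, 3.1]
opening: 0.35
grasp_force: 27.9
```

```bash
python3 -c "from h import *; look()"
```

```text
8.45 [ 492.9 -180.1  186.8] [ 8.4 13.6  3.1] 0.35
knob r,phi 64.92 4.2112
side 8.45 (25, 93.7, 1.663)
top 8.5 (79, 96.7, 1.733)
```

```bash
cat > m.py <<'E'
import numpy as np
from scipy.optimize import least_squares
SEG=[]  # (t0, rates per row)
def add(t,rates): SEG.append((t,rates))
add(3.05,[.3,.6,.9,1.2]+[1.5]*8)
add(4.15,[1.8,2.1,2.4,2.7,3.0]+[3.3]*7)
for t in (5.25,6.35,7.45): add(t,[3.3]*12)
def wc(t,lag=0.):
    t=t-lag
    for t0,q in SEG:
        i=int((t-t0)*12+1e-6) if t>=t0 else -1
        if 0<=i<len(q): return q[i]
    return 0.
def sim(I,tf,t1,th=1.655,w=0.,t0=3.0,dt=.0025,lag=0.02):
    out=[];t=t0
    while t<t1-1e-9:
        c=wc(t,lag); T=.007*(c-w)-.0015*w
        if abs(w)<1e-3 and abs(T)<tf: w=0.
        else:
            s=np.sign(w) if abs(w)>1e-3 else np.sign(T)
            w2=w+(T-s*tf)/I*dt; w=0. if (w*w2<0) else w2
        th+=w*dt; t+=dt; out.append((t,th,w))
    return np.array(out)
D=[(4.10,1.917,1),(5.15,2.698,1),(6.30,4.414,1),(7.35,6.218,1),(8.45,7.946,1),(8.50,8.016,1)]
def fit():
    D_=np.array(D); 
    def res(p):
        o=sim(p[0]*1e-3,p[1]*1e-3,D_[-1,0]+.01,th=p[2]); return np.r_[(np.interp(D_[:,0],o[:,0],o[:,1])-D_[:,1])*D_[:,2]/.03,(p[2]-1.655)/.03]
    s=least_squares(res,[7,5,1.655],bounds=([4.5,1.5,1.5],[10.5,11,1.8]),diff_step=1e-2); return s.x,s.fun*.03
E
python3 - <<'E'
from m import *
x,f=fit(); print(x,f.round(3))
o=sim(x[0]*1e-3,x[1]*1e-3,8.55,th=x[2]); print(o[-1], o[::100,2].round(2))
print('wc needed',2.095+(.0015*2.095+x[1]*1e-3)/.007)
E
```

```text
[4.5        6.98917111 1.72043339] [-0.059 -0.009  0.026 -0.069  0.014  0.032  0.065]
[8.55       8.12538549 1.44360419] [0.   0.   0.09 0.21 0.29 0.19 0.56 1.04 1.36 1.17 1.39 1.58 1.7  1.77
 1.45 1.62 1.72 1.79 1.39 1.58 1.7  1.77 1.66]
wc needed 3.542381587137634
```

```bash
python3 - <<'E'
from h import *
p=16.785; c=CR+65*np.array([np.cos(p),np.sin(p)])
c,p=gen(c,p,[4.4]*4+[3.56]*8)
for k in range(2): c,p=gen(c,p,[3.56]*12)
E
```

```text
[-0.0234, 0.0036, 0.0, 0.0, 0.0, 0.0, -1.0, -0.044, 0.0154, 0.0, 0.0, 0.0, 0.0, -1.0, -0.0589, 0.0338, 0.0, 0.0, 0.0, 0.0, -1.0, -0.0663, 0.0563, 0.0, 0.0, 0.0, 0.0, -1.0, -0.066, 0.0755, 0.0, 0.0, 0.0, 0.0, -1.0, -0.0601, 0.0938, 0.0, 0.0, 0.0, 0.0, -1.0, -0.0492, 0.1096, 0.0, 0.0, 0.0, 0.0, -1.0, -0.034, 0.1215, 0.0, 0.0, 0.0, 0.0, -1.0, -0.0161, 0.1284, 0.0, 0.0, 0.0, 0.0, -1.0, 0.003, 0.1298, 0.0, 0.0, 0.0, 0.0, -1.0, 0.0218, 0.1255, 0.0, 0.0, 0.0, 0.0, -1.0, 0.0384, 0.116, 0.0, 0.0, 0.0, 0.0, -1.0] phi 20.625
[0.0131, -0.014, 0.0, 0.0, 0.0, 0.0, -1.0, 0.0216, -0.0313, 0.0, 0.0, 0.0, 0.0, -1.0, 0.0247, -0.0502, 0.0, 0.0, 0.0, 0.0, -1.0, 0.0221, -0.0693, 0.0, 0.0, 0.0, 0.0, -1.0, 0.014, -0.0867, 0.0, 0.0, 0.0, 0.0, -1.0, 0.0012, -0.101, 0.0, 0.0, 0.0, 0.0, -1.0, -0.0153, -0.111, 0.0, 0.0, 0.0, 0.0, -1.0, -0.0339, -0.1157, 0.0, 0.0, 0.0, 0.0, -1.0, -0.0531, -0.1147, 0.0, 0.0, 0.0, 0.0, -1.0, -0.0712, -0.1082, 0.0, 0.0, 0.0, 0.0, -1.0, -0.0865, -0.0967, 0.0, 0.0, 0.0, 0.0, -1.0, -0.0979, -0.0812, 0.0, 0.0, 0.0, 0.0, -1.0] phi 24.185
[-0.0063, 0.0181, 0.0, 0.0, 0.0, 0.0, -1.0, -0.007, 0.0373, 0.0, 0.0, 0.0, 0.0, -1.0, -0.0021, 0.0559, 0.0, 0.0, 0.0, 0.0, -1.0, 0.008, 0.0722, 0.0, 0.0, 0.0, 0.0, -1.0, 0.0225, 0.0849, 0.0, 0.0, 0.0, 0.0, -1.0, 0.04, 0.0928, 0.0, 0.0, 0.0, 0.0, -1.0, 0.059, 0.0952, 0.0, 0.0, 0.0, 0.0, -1.0, 0.078, 0.0919, 0.0, 0.0, 0.0, 0.0, -1.0, 0.0951, 0.0832, 0.0, 0.0, 0.0, 0.0, -1.0, 0.109, 0.07, 0.0, 0.0, 0.0, 0.0, -1.0, 0.1184, 0.0532, 0.0, 0.0, 0.0, 0.0, -1.0, 0.1224, 0.0344, 0.0, 0.0, 0.0, 0.0, -1.0] phi 27.745
```

>>> {"name": "send_rows", "arguments": {"targets": [-0.0234, 0.0036, 0, 0, 0, 0, -1, -0.044, 0.0154, 0, 0, 0, 0, -1, -0.0589, 0.0338, 0, 0, 0, 0, -1, -0.0663, 0.0563, 0, 0, 0, 0, -1, -0.066, 0.0755, 0, 0, 0, 0, -1, -0.0601, 0.0938, 0, 0, 0, 0, -1, -0.0492, 0.1096, 0, 0, 0, 0, -1, -0.034, 0.1215, 0, 0, 0, 0, -1, -0.0161, 0.1284, 0, 0, 0, 0, -1, 0.003, 0.1298, 0, 0, 0, 0, -1, 0.0218, 0.1255, 0, 0, 0, 0, -1, 0.0384, 0.116, 0, 0, 0, 0, -1]}}

```text
clock: 9.55
eef_pos: [508.8, -58.9, 186.8]
tcp_rot: [-3.141, 0.001, 2.678]
contact_force: [2.5, -9.7, 5.2]
opening: 0.344
grasp_force: 27.8
```

>>> {"name": "send_rows", "arguments": {"targets": [0.0131, -0.014, 0, 0, 0, 0, -1, 0.0216, -0.0313, 0, 0, 0, 0, -1, 0.0247, -0.0502, 0, 0, 0, 0, -1, 0.0221, -0.0693, 0, 0, 0, 0, -1, 0.014, -0.0867, 0, 0, 0, 0, -1, 0.0012, -0.101, 0, 0, 0, 0, -1, -0.0153, -0.111, 0, 0, 0, 0, -1, -0.0339, -0.1157, 0, 0, 0, 0, -1, -0.0531, -0.1147, 0, 0, 0, 0, -1, -0.0712, -0.1082, 0, 0, 0, 0, -1, -0.0865, -0.0967, 0, 0, 0, 0, -1, -0.0979, -0.0812, 0, 0, 0, 0, -1]}}

```text
clock: 10.55
eef_pos: [561.2, -176.3, 186.9]
tcp_rot: [-3.142, -0.001, 2.676]
contact_force: [-3.2, 5.0, 7.6]
opening: 0.341
grasp_force: 28.3
```

>>> {"name": "send_rows", "arguments": {"targets": [-0.0063, 0.0181, 0, 0, 0, 0, -1, -0.007, 0.0373, 0, 0, 0, 0, -1, -0.0021, 0.0559, 0, 0, 0, 0, -1, 0.008, 0.0722, 0, 0, 0, 0, -1, 0.0225, 0.0849, 0, 0, 0, 0, -1, 0.04, 0.0928, 0, 0, 0, 0, -1, 0.059, 0.0952, 0, 0, 0, 0, -1, 0.078, 0.0919, 0, 0, 0, 0, -1, 0.0951, 0.0832, 0, 0, 0, 0, -1, 0.109, 0.07, 0, 0, 0, 0, -1, 0.1184, 0.0532, 0, 0, 0, 0, -1, 0.1224, 0.0344, 0, 0, 0, 0, -1]}}

```text
clock: 11.55
eef_pos: [466.6, -91.0, 186.9]
tcp_rot: [-3.141, 0.004, 2.678]
contact_force: [12.1, -7.0, -3.9]
opening: 0.345
grasp_force: 27.5
```

```bash
python3 -c "from h import *; look()"
cat >> m.py <<'E'
add(8.55,[4.4]*4+[3.56]*8); add(9.55,[3.56]*12); add(10.55,[3.56]*12)
E
python3 - <<'E'
from m import *
for I,tf in ((4.9,6.99),(7,6.99),(5,6.0),(5,8)):
    o=sim(I*1e-3,tf*1e-3,11.61,th=1.69); print(I,tf,[(t,np.interp(t,o[:,0],o[:,1]).round(3),(np.interp(t,o[:,0],o[:,1])%(2*np.pi)).round(3),np.interp(t,o[:,0],o[:,2]).round(3)) for t in (11.55,11.6)])
E
```

```text
11.55 [466.6 -91.  186.9] [12.1 -7.  -3.9] 0.345
knob r,phi 65.9 2.631
side 11.55 (25, 94.2, 1.69)
top 11.6 (21, 108.3, 1.78)
4.9 6.99 [(11.55, np.float64(14.146), np.float64(1.58), np.float64(2.108)), (11.6, np.float64(14.249), np.float64(1.683), np.float64(1.96))]
7 6.99 [(11.55, np.float64(13.631), np.float64(1.065), np.float64(2.101)), (11.6, np.float64(13.734), np.float64(1.168), np.float64(1.997))]
5 6.0 [(11.55, np.float64(15.015), np.float64(2.448), np.float64(2.225)), (11.6, np.float64(15.124), np.float64(2.557), np.float64(2.079))]
5 8 [(11.55, np.float64(13.213), np.float64(0.647), np.float64(1.989)), (11.6, np.float64(13.31), np.float64(0.744), np.float64(1.843))]
```

```bash
cat >> m.py <<'E'
D+=[(11.55,14.256,1)]
E
python3 - <<'E'
from h import *
from m import *
x,f=fit(); print(x,f.round(3)); print('wc needed',2.095+(.0015*2.095+x[1]*1e-3)/.007)
p=27.745; c=CR+65*np.array([np.cos(p),np.sin(p)])
SEG.append((11.65,[4.6]*4+[3.56]*92)); o=sim(x[0]*1e-3,x[1]*1e-3,19.65,th=x[2]); print(o[::100,2][33:].round(2))
c,p=gen(c,p,[4.6]*4+[3.56]*8)
for k in range(7): c,p=gen(c,p,[3.56]*12)
E
```

```text
[4.5        7.00637183 1.72410835] [-0.056 -0.008  0.025 -0.073  0.008  0.026  0.008  0.069]
wc needed 3.54483883276622
[2.11 2.11 1.78 2.23 2.19 2.16 2.14 2.13 2.12 2.11 2.11 2.11 2.11 2.11
 2.11 2.11 2.11 2.11 2.11 2.11 2.11 2.11 2.11 2.11 2.11 2.11 2.11 2.11
 2.11 2.11 2.11 2.11 2.11 2.11]
[-0.0031, -0.0246, 0.0, 0.0, 0.0, 0.0, -1.0, -0.0152, -0.0462, 0.0, 0.0, 0.0, 0.0, -1.0, -0.0345, -0.0617, 0.0, 0.0, 0.0, 0.0, -1.0, -0.0582, -0.0689, 0.0, 0.0, 0.0, 0.0, -1.0, -0.0774, -0.068, 0.0, 0.0, 0.0, 0.0, -1.0, -0.0955, -0.0615, 0.0, 0.0, 0.0, 0.0, -1.0, -0.1109, -0.0501, 0.0, 0.0, 0.0, 0.0, -1.0, -0.1223, -0.0346, 0.0, 0.0, 0.0, 0.0, -1.0, -0.1287, -0.0165, 0.0, 0.0, 0.0, 0.0, -1.0, -0.1295, 0.0027, 0.0, 0.0, 0.0, 0.0, -1.0, -0.1246, 0.0213, 0.0, 0.0, 0.0, 0.0, -1.0, -0.1146, 0.0377, 0.0, 0.0, 0.0, 0.0, -1.0] phi 31.6517
[0.0144, 0.0127, 0.0, 0.0, 0.0, 0.0, -1.0, 0.0319, 0.0206, 0.0, 0.0, 0.0, 0.0, -1.0, 0.051, 0.0231, 0.0, 0.0, 0.0, 0.0, -1.0, 0.0699, 0.0199, 0.0, 0.0, 0.0, 0.0, -1.0, 0.0871, 0.0113, 0.0, 0.0, 0.0, 0.0, -1.0, 0.101, -0.002, 0.0, 0.0, 0.0, 0.0, -1.0, 0.1104, -0.0187, 0
[... 2716 characters left out ...]
0.0, 0.0, 0.0, 0.0, -1.0, 0.1174, 0.0548, 0.0, 0.0, 0.0, 0.0, -1.0, 0.1244, 0.0369, 0.0, 0.0, 0.0, 0.0, -1.0, 0.1259, 0.0177, 0.0, 0.0, 0.0, 0.0, -1.0] phi 53.0117
[-0.0041, -0.0188, 0.0, 0.0, 0.0, 0.0, -1.0, -0.0136, -0.0355, 0.0, 0.0, 0.0, 0.0, -1.0, -0.0275, -0.0487, 0.0, 0.0, 0.0, 0.0, -1.0, -0.0447, -0.0573, 0.0, 0.0, 0.0, 0.0, -1.0, -0.0637, -0.0605, 0.0, 0.0, 0.0, 0.0, -1.0, -0.0827, -0.058, 0.0, 0.0, 0.0, 0.0, -1.0, -0.1002, -0.0501, 0.0, 0.0, 0.0, 0.0, -1.0, -0.1146, -0.0373, 0.0, 0.0, 0.0, 0.0, -1.0, -0.1247, -0.021, 0.0, 0.0, 0.0, 0.0, -1.0, -0.1295, -0.0024, 0.0, 0.0, 0.0, 0.0, -1.0, -0.1287, 0.0168, 0.0, 0.0, 0.0, 0.0, -1.0, -0.1223, 0.0349, 0.0, 0.0, 0.0, 0.0, -1.0] phi 56.5717
```

>>> {"name": "send_rows", "arguments": {"targets": [-0.0031, -0.0246, 0, 0, 0, 0, -1, -0.0152, -0.0462, 0, 0, 0, 0, -1, -0.0345, -0.0617, 0, 0, 0, 0, -1, -0.0582, -0.0689, 0, 0, 0, 0, -1, -0.0774, -0.068, 0, 0, 0, 0, -1, -0.0955, -0.0615, 0, 0, 0, 0, -1, -0.1109, -0.0501, 0, 0, 0, 0, -1, -0.1223, -0.0346, 0, 0, 0, 0, -1, -0.1287, -0.0165, 0, 0, 0, 0, -1, -0.1295, 0.0027, 0, 0, 0, 0, -1, -0.1246, 0.0213, 0, 0, 0, 0, -1, -0.1146, 0.0377, 0, 0, 0, 0, -1]}}

```text
clock: 12.65
eef_pos: [587.3, -107.6, 187.0]
tcp_rot: [3.142, 0.002, 2.677]
contact_force: [-0.7, -0.6, 5.8]
opening: 0.342
grasp_force: 28.4
```

>>> {"name": "send_rows", "arguments": {"targets": [0.0144, 0.0127, 0, 0, 0, 0, -1, 0.0319, 0.0206, 0, 0, 0, 0, -1, 0.051, 0.0231, 0, 0, 0, 0, -1, 0.0699, 0.0199, 0, 0, 0, 0, -1, 0.0871, 0.0113, 0, 0, 0, 0, -1, 0.101, -0.002, 0, 0, 0, 0, -1, 0.1104, -0.0187, 0, 0, 0, 0, -1, 0.1146, -0.0375, 0, 0, 0, 0, -1, 0.113, -0.0566, 0, 0, 0, 0, -1, 0.1059, -0.0745, 0, 0, 0, 0, -1, 0.0939, -0.0895, 0, 0, 0, 0, -1, 0.0781, -0.1004, 0, 0, 0, 0, -1]}}

```text
clock: 13.65
eef_pos: [472.3, -163.1, 187.1]
tcp_rot: [3.139, 0.003, 2.676]
contact_force: [14.7, 12.1, -1.3]
opening: 0.342
grasp_force: 28.0
```

>>> {"name": "send_rows", "arguments": {"targets": [-0.0183, -0.0057, 0, 0, 0, 0, -1, -0.0375, -0.0059, 0, 0, 0, 0, -1, -0.056, -0.0004, 0, 0, 0, 0, -1, -0.072, 0.0102, 0, 0, 0, 0, -1, -0.0842, 0.0251, 0, 0, 0, 0, -1, -0.0915, 0.0428, 0, 0, 0, 0, -1, -0.0933, 0.062, 0, 0, 0, 0, -1, -0.0894, 0.0808, 0, 0, 0, 0, -1, -0.0803, 0.0977, 0, 0, 0, 0, -1, -0.0665, 0.1111, 0, 0, 0, 0, -1, -0.0495, 0.12, 0, 0, 0, 0, -1, -0.0306, 0.1234, 0, 0, 0, 0, -1]}}

```text
clock: 14.65
eef_pos: [554.4, -64.8, 187.0]
tcp_rot: [3.141, 0.001, 2.677]
contact_force: [-0.2, -1.4, 7.7]
opening: 0.343
grasp_force: 28.5
```

>>> {"name": "send_rows", "arguments": {"targets": [0.0191, -0.0022, 0, 0, 0, 0, -1, 0.0367, -0.0099, 0, 0, 0, 0, -1, 0.0513, -0.0224, 0, 0, 0, 0, -1, 0.0616, -0.0386, 0, 0, 0, 0, -1, 0.0667, -0.0571, 0, 0, 0, 0, -1, 0.0662, -0.0763, 0, 0, 0, 0, -1, 0.0601, -0.0945, 0, 0, 0, 0, -1, 0.0489, -0.1102, 0, 0, 0, 0, -1, 0.0336, -0.1218, 0, 0, 0, 0, -1, 0.0156, -0.1286, 0, 0, 0, 0, -1, -0.0035, -0.1297, 0, 0, 0, 0, -1, -0.0222, -0.1252, 0, 0, 0, 0, -1]}}

```text
clock: 15.65
eef_pos: [518.1, -187.7, 186.9]
tcp_rot: [3.139, -0.001, 2.675]
contact_force: [1.6, 13.3, 7.5]
opening: 0.341
grasp_force: 28.7
```

>>> {"name": "send_rows", "arguments": {"targets": [-0.0165, 0.0098, 0, 0, 0, 0, -1, -0.0295, 0.0239, 0, 0, 0, 0, -1, -0.0378, 0.0413, 0, 0, 0, 0, -1, -0.0406, 0.0603, 0, 0, 0, 0, -1, -0.0378, 0.0793, 0, 0, 0, 0, -1, -0.0295, 0.0966, 0, 0, 0, 0, -1, -0.0165, 0.1108, 0, 0, 0, 0, -1, 0.0001, 0.1205, 0, 0, 0, 0, -1, 0.0188, 0.125, 0, 0, 0, 0, -1, 0.0379, 0.1238, 0, 0, 0, 0, -1, 0.0559, 0.1171, 0, 0, 0, 0, -1, 0.0712, 0.1054, 0, 0, 0, 0, -1]}}

```text
clock: 16.65
eef_pos: [500.4, -61.2, 187.0]
tcp_rot: [-3.141, 0.001, 2.678]
contact_force: [3.2, -8.9, 6.6]
opening: 0.346
grasp_force: 28.4
```

>>> {"name": "send_rows", "arguments": {"targets": [0.0112, -0.0156, 0, 0, 0, 0, -1, 0.0172, -0.0339, 0, 0, 0, 0, -1, 0.0177, -0.0531, 0, 0, 0, 0, -1, 0.0126, -0.0716, 0, 0, 0, 0, -1, 0.0023, -0.0878, 0, 0, 0, 0, -1, -0.0123, -0.1003, 0, 0, 0, 0, -1, -0.03, -0.1079, 0, 0, 0, 0, -1, -0.049, -0.1101, 0, 0, 0, 0, -1, -0.0679, -0.1066, 0, 0, 0, 0, -1, -0.085, -0.0977, 0, 0, 0, 0, -1, -0.0987, -0.0843, 0, 0, 0, 0, -1, -0.1078, -0.0674, 0, 0, 0, 0, -1]}}

```text
clock: 17.65
eef_pos: [567.8, -170.6, 187.0]
tcp_rot: [-3.142, -0.001, 2.676]
contact_force: [-3.7, 4.7, 8.4]
opening: 0.34
grasp_force: 28.7
```

>>> {"name": "send_rows", "arguments": {"targets": [-0.0038, 0.0188, 0, 0, 0, 0, -1, -0.002, 0.038, 0, 0, 0, 0, -1, 0.0054, 0.0557, 0, 0, 0, 0, -1, 0.0176, 0.0705, 0, 0, 0, 0, -1, 0.0336, 0.0811, 0, 0, 0, 0, -1, 0.052, 0.0866, 0, 0, 0, 0, -1, 0.0712, 0.0864, 0, 0, 0, 0, -1, 0.0895, 0.0807, 0, 0, 0, 0, -1, 0.1054, 0.0698, 0, 0, 0, 0, -1, 0.1174, 0.0548, 0, 0, 0, 0, -1, 0.1244, 0.0369, 0, 0, 0, 0, -1, 0.1259, 0.0177, 0, 0, 0, 0, -1]}}

```text
clock: 18.65
eef_pos: [462.7, -98.8, 187.1]
tcp_rot: [-3.141, 0.003, 2.678]
contact_force: [12.6, -4.8, -2.4]
opening: 0.345
grasp_force: 27.7
```

>>> {"name": "send_rows", "arguments": {"targets": [-0.0041, -0.0188, 0, 0, 0, 0, -1, -0.0136, -0.0355, 0, 0, 0, 0, -1, -0.0275, -0.0487, 0, 0, 0, 0, -1, -0.0447, -0.0573, 0, 0, 0, 0, -1, -0.0637, -0.0605, 0, 0, 0, 0, -1, -0.0827, -0.058, 0, 0, 0, 0, -1, -0.1002, -0.0501, 0, 0, 0, 0, -1, -0.1146, -0.0373, 0, 0, 0, 0, -1, -0.1247, -0.021, 0, 0, 0, 0, -1, -0.1295, -0.0024, 0, 0, 0, 0, -1, -0.1287, 0.0168, 0, 0, 0, 0, -1, -0.1223, 0.0349, 0, 0, 0, 0, -1]}}

```text
clock: 19.65
eef_pos: [589.0, -121.7, 187.0]
tcp_rot: [-3.141, 0.002, 2.676]
contact_force: [-1.5, -1.0, 7.1]
opening: 0.34
grasp_force: 28.4
```

```bash
python3 -c "from h import *; look()"
cat >> m.py <<'E'
add(11.65,[4.6]*4+[3.56]*92)
E
python3 - <<'E'
from m import *
x,f=fit()
for I,tf in ((4.5,7.0),(5,7.0),(6,7)):
    o=sim(I*1e-3,tf*1e-3,19.75,th=1.72); g=lambda t:np.interp(t,o[:,0],o[:,1]); print(I,tf,[(t,g(t).round(3),(g(t)%(2*np.pi)).round(3)) for t in (11.55,19.65,19.7)],o[-1])
E
```

```text
19.65 [ 589.  -121.7  187. ] [-1.5 -1.   7.1] 0.34
knob r,phi 64.91 0.024
side 19.65 (37, 95.0, 0.071)
top 19.7 None
4.5 7.0 [(11.55, np.float64(14.266), np.float64(1.7)), (19.65, np.float64(31.327), np.float64(6.194)), (19.7, np.float64(31.43), np.float64(0.014))] [19.75       31.52028527  1.69615969]
5 7.0 [(11.55, np.float64(14.143), np.float64(1.576)), (19.65, np.float64(31.203), np.float64(6.07)), (19.7, np.float64(31.306), np.float64(6.173))] [19.75       31.39793765  1.73469847]
6 7 [(11.55, np.float64(13.896), np.float64(1.33)), (19.65, np.float64(30.955), np.float64(5.822)), (19.7, np.float64(31.058), np.float64(5.926))] [19.75       31.15243913  1.79358017]
```

```bash
python3 - <<'E'
from h import *
import m
def run(prof,I=4.9e-3,tf=6.9e-3,th=31.69,w=1.72):
    m.SEG=[(19.75,prof)]; o=m.sim(I,tf,24,th=th,w=w,t0=19.75); return o[-1,1]-12*np.pi,o
base=[3.4]*18+[3,2.6,2.2,1.8,1.4,1.0]
for n in range(12,20):
    pr=[3.4]*n+[3,2.6,2.2,1.8,1.4,1.0]; print(n,run(pr)[0].round(3),run(pr,6e-3,6.9e-3,w=1.78)[0].round(3))
p=56.5717; c=CR+65*np.array([np.cos(p),np.sin(p)])
c,p=gen(c,p,[3.4]*12); c,p=gen(c,p,[3.4]*4+[3,2.6,2.2,1.8,1.4,1.0,0,0])
E
```

```text
12 -3.058 -2.916
13 -2.892 -2.751
14 -2.727 -2.586
15 -2.563 -2.422
16 -2.397 -2.256
17 -2.232 -2.091
18 -2.067 -1.927
19 -1.901 -1.761
[0.0108, 0.0148, 0.0, 0.0, 0.0, 0.0, -1.0, 0.0253, 0.0261, 0.0, 0.0, 0.0, 0.0, -1.0, 0.0424, 0.0328, 0.0, 0.0, 0.0, 0.0, -1.0, 0.0607, 0.0345, 0.0, 0.0, 0.0, 0.0, -1.0, 0.0787, 0.031, 0.0, 0.0, 0.0, 0.0, -1.0, 0.095, 0.0226, 0.0, 0.0, 0.0, 0.0, -1.0, 0.1083, 0.0099, 0.0, 0.0, 0.0, 0.0, -1.0, 0.1176, -0.0059, 0.0, 0.0, 0.0, 0.0, -1.0, 0.1221, -0.0237, 0.0, 0.0, 0.0, 0.0, -1.0, 0.1214, -0.0421, 0.0, 0.0, 0.0, 0.0, -1.0, 0.1156, -0.0595, 0.0, 0.0, 0.0, 0.0, -1.0, 0.1052, -0.0746, 0.0, 0.0, 0.0, 0.0, -1.0] phi 59.9717
[-0.0142, -0.0116, 0.0, 0.0, 0.0, 0.0, -1.0, -0.0311, -0.0187, 0.0, 0.0, 0.0, 0.0, -1.0, -0.0494, -0.0209, 0.0, 0.0, 0.0, 0.0, -1.0, -0.0675, -0.0178, 0.0, 0.0, 0.0, 0.0, -1.0, -0.0822, -0.011, 0.0, 0.0, 0.0, 0.0, -1.0, -0.0932, -0.0023, 0.0, 0.0, 0.0, 0.0, -1.0, -0.1009, 0.0068, 0.0, 0.0, 0.0, 0.0, -1.0, -0.1059, 0.0151, 0.0, 0.0, 0.0, 0.0, -1.0, -0.1089, 0.0221, 0.0, 0.0, 0.0, 0.0, -1.0, -0.1105, 0.0273, 0.0, 0.0, 0.0, 0.0, -1.0, -0.1105, 0.0273, 0.0, 0.0, 0.0, 0.0, -1.0, -0.1105, 0.0273, 0.0, 0.0, 0.0, 0.0, -1.0] phi 62.105
```

>>> {"name": "send_rows", "arguments": {"targets": [0.0108, 0.0148, 0, 0, 0, 0, -1, 0.0253, 0.0261, 0, 0, 0, 0, -1, 0.0424, 0.0328, 0, 0, 0, 0, -1, 0.0607, 0.0345, 0, 0, 0, 0, -1, 0.0787, 0.031, 0, 0, 0, 0, -1, 0.095, 0.0226, 0, 0, 0, 0, -1, 0.1083, 0.0099, 0, 0, 0, 0, -1, 0.1176, -0.0059, 0, 0, 0, 0, -1, 0.1221, -0.0237, 0, 0, 0, 0, -1, 0.1214, -0.0421, 0, 0, 0, 0, -1, 0.1156, -0.0595, 0, 0, 0, 0, -1, 0.1052, -0.0746, 0, 0, 0, 0, -1]}}

```text
clock: 20.75
eef_pos: [461.2, -142.1, 187.1]
tcp_rot: [3.14, 0.004, 2.676]
contact_force: [15.9, 5.6, -4.8]
opening: 0.343
grasp_force: 27.5
```

>>> {"name": "send_rows", "arguments": {"targets": [-0.0142, -0.0116, 0, 0, 0, 0, -1, -0.0311, -0.0187, 0, 0, 0, 0, -1, -0.0494, -0.0209, 0, 0, 0, 0, -1, -0.0675, -0.0178, 0, 0, 0, 0, -1, -0.0822, -0.011, 0, 0, 0, 0, -1, -0.0932, -0.0023, 0, 0, 0, 0, -1, -0.1009, 0.0068, 0, 0, 0, 0, -1, -0.1059, 0.0151, 0, 0, 0, 0, -1, -0.1089, 0.0221, 0, 0, 0, 0, -1, -0.1105, 0.0273, 0, 0, 0, 0, -1, -0.1105, 0.0273, 0, 0, 0, 0, -1, -0.1105, 0.0273, 0, 0, 0, 0, -1]}}

```text
clock: 21.75
eef_pos: [571.5, -166.5, 187.1]
tcp_rot: [-3.141, 0.001, 2.677]
contact_force: [0.5, -1.1, 6.4]
opening: 0.341
grasp_force: 28.5
```

```bash
python3 - <<'E'
from h import *
import time
look()
for i in range(3): cams.grab_frame("side")
look()
import m
p=62.105; c=CR+65*np.array([np.cos(p),np.sin(p)])
for n in range(2,16):
    pr=[1.2,2.4]+[3.0]*n+[2.0,1.0]; m.SEG=[(0.,pr)]; print(n,[m.sim(I*1e-3,tf*1e-3,5,th=0,w=0,t0=-.1)[-1,1].round(2) for I,tf in ((4.9,6.9),(6,6.9),(4.9,6.6))])
E
```

```text
21.75 [ 571.5 -166.5  187.1] [ 0.5 -1.1  6.4] 0.341
knob r,phi 64.21 5.5432
side 21.75 (37, 89.0, 3.65)
top 21.8 None
22.0 [ 571.2 -166.8  187.1] [ 0.8 -0.7  7.4] 0.345
knob r,phi 64.2 5.5372
side 22.0 (35, 88.9, 3.807)
top 22.05 None
2 [np.float64(0.23), np.float64(0.21), np.float64(0.24)]
3 [np.float64(0.33), np.float64(0.3), np.float64(0.35)]
4 [np.float64(0.44), np.float64(0.4), np.float64(0.46)]
5 [np.float64(0.55), np.float64(0.51), np.float64(0.58)]
6 [np.float64(0.67), np.float64(0.62), np.float64(0.7)]
7 [np.float64(0.79), np.float64(0.73), np.float64(0.82)]
8 [np.float64(0.91), np.float64(0.85), np.float64(0.95)]
9 [np.float64(1.04), np.float64(0.97), np.float64(1.08)]
10 [np.float64(1.17), np.float64(1.1), np.float64(1.21)]
11 [np.float64(1.3), np.float64(1.22), np.float64(1.34)]
12 [np.float64(1.43), np.float64(1.35), np.float64(1.48)]
13 [np.float64(1.56), np.float64(1.48), np.float64(1.61)]
14 [np.float64(1.69), np.float64(1.61), np.float64(1.75)]
15 [np.float64(1.83), np.float64(1.74), np.float64(1.88)]
```

```bash
python3 - <<'E'
from h import *
p=62.105; c=CR+65*np.array([np.cos(p),np.sin(p)])
c,p=gen(c,p,[1.2,2.4]+[3.]*10); c,p=gen(c,p,[3.]*7+[2,1,0,0,0])
E
```

```text
[-0.0014, 0.0064, 0.0, 0.0, 0.0, 0.0, -1.0, -0.0022, 0.0193, 0.0, 0.0, 0.0, 0.0, -1.0, 0.0004, 0.0353, 0.0, 0.0, 0.0, 0.0, -1.0, 0.007, 0.0501, 0.0, 0.0, 0.0, 0.0, -1.0, 0.0169, 0.0629, 0.0, 0.0, 0.0, 0.0, -1.0, 0.0297, 0.0728, 0.0, 0.0, 0.0, 0.0, -1.0, 0.0446, 0.0793, 0.0, 0.0, 0.0, 0.0, -1.0, 0.0606, 0.0818, 0.0, 0.0, 0.0, 0.0, -1.0, 0.0768, 0.0803, 0.0, 0.0, 0.0, 0.0, -1.0, 0.092, 0.0749, 0.0, 0.0, 0.0, 0.0, -1.0, 0.1055, 0.0659, 0.0, 0.0, 0.0, 0.0, -1.0, 0.1163, 0.0538, 0.0, 0.0, 0.0, 0.0, -1.0] phi 64.905
[0.0075, -0.0144, 0.0, 0.0, 0.0, 0.0, -1.0, 0.0111, -0.0302, 0.0, 0.0, 0.0, 0.0, -1.0, 0.0108, -0.0464, 0.0, 0.0, 0.0, 0.0, -1.0, 0.0065, -0.062, 0.0, 0.0, 0.0, 0.0, -1.0, -0.0016, -0.076, 0.0, 0.0, 0.0, 0.0, -1.0, -0.0129, -0.0877, 0.0, 0.0, 0.0, 0.0, -1.0, -0.0267, -0.0961, 0.0, 0.0, 0.0, 0.0, -1.0, -0.0369, -0.0998, 0.0, 0.0, 0.0, 0.0, -1.0, -0.0422, -0.1009, 0.0, 0.0, 0.0, 0.0, -1.0, -0.0422, -0.1009, 0.0, 0.0, 0.0, 0.0, -1.0, -0.0422, -0.1009, 0.0, 0.0, 0.0, 0.0, -1.0, -0.0422, -0.1009, 0.0, 0.0, 0.0, 0.0, -1.0] phi 66.905
```

>>> {"name": "send_rows", "arguments": {"targets": [-0.0014, 0.0064, 0, 0, 0, 0, -1, -0.0022, 0.0193, 0, 0, 0, 0, -1, 0.0004, 0.0353, 0, 0, 0, 0, -1, 0.007, 0.0501, 0, 0, 0, 0, -1, 0.0169, 0.0629, 0, 0, 0, 0, -1, 0.0297, 0.0728, 0, 0, 0, 0, -1, 0.0446, 0.0793, 0, 0, 0, 0, -1, 0.0606, 0.0818, 0, 0, 0, 0, -1, 0.0768, 0.0803, 0, 0, 0, 0, -1, 0.092, 0.0749, 0, 0, 0, 0, -1, 0.1055, 0.0659, 0, 0, 0, 0, -1, 0.1163, 0.0538, 0, 0, 0, 0, -1]}}

```text
clock: 23.1
eef_pos: [490.8, -65.9, 187.0]
tcp_rot: [-3.141, 0.001, 2.678]
contact_force: [3.4, -6.3, 6.2]
opening: 0.35
grasp_force: 28.4
```

>>> {"name": "send_rows", "arguments": {"targets": [0.0075, -0.0144, 0, 0, 0, 0, -1, 0.0111, -0.0302, 0, 0, 0, 0, -1, 0.0108, -0.0464, 0, 0, 0, 0, -1, 0.0065, -0.062, 0, 0, 0, 0, -1, -0.0016, -0.076, 0, 0, 0, 0, -1, -0.0129, -0.0877, 0, 0, 0, 0, -1, -0.0267, -0.0961, 0, 0, 0, 0, -1, -0.0369, -0.0998, 0, 0, 0, 0, -1, -0.0422, -0.1009, 0, 0, 0, 0, -1, -0.0422, -0.1009, 0, 0, 0, 0, -1, -0.0422, -0.1009, 0, 0, 0, 0, -1, -0.0422, -0.1009, 0, 0, 0, 0, -1]}}

```text
clock: 24.1
eef_pos: [484.7, -174.6, 187.0]
tcp_rot: [3.14, 0.001, 2.676]
contact_force: [3.8, 4.8, 6.6]
opening: 0.344
grasp_force: 28.5
```

```bash
python3 - <<'E'
from h import *
look(); cams.grab_frame("side"); look()
f=cams.grab_frame("side"); g=cams.grab_frame("top")
for i,z in ((f,155),(g,158)):
    b=blob(i,(105,150,80),(125,255,255),(220,150,310,215)); p=ray(i,*b[:2],z); print('ptr',b,p,np.arctan2(p[1]-C[1],p[0]-C[0]))
c=[cv2.resize(i["color"][y:y+80,x:x+80],(390,390),interpolation=cv2.INTER_CUBIC) for i,x,y in ((g,243,168),(f,222,130))]
cv2.imwrite('pics/g.png',np.hstack(c))
E
```

```text
24.1 [ 484.7 -174.6  187. ] [3.8 4.8 6.6] 0.344
knob r,phi 64.71 4.058199999999999
side 24.1 (33, 91.9, 5.985)
top 24.15 None
24.25 [ 484.6 -174.5  187. ] [3.  5.1 6.7] 0.339
knob r,phi 64.7 4.0562000000000005
side 24.25 (31, 92.3, 6.072)
top 24.3 None
ptr (np.float64(230.10526315789474), np.float64(173.8421052631579), 19) [ 637.97132098 -180.08920731  155.        ] -0.4426179385531214
ptr (np.float64(299.0), np.float64(177.9), 10) [ 651.57058019 -185.88954358  158.        ] -0.43851694210799547
```

View pics/g.png

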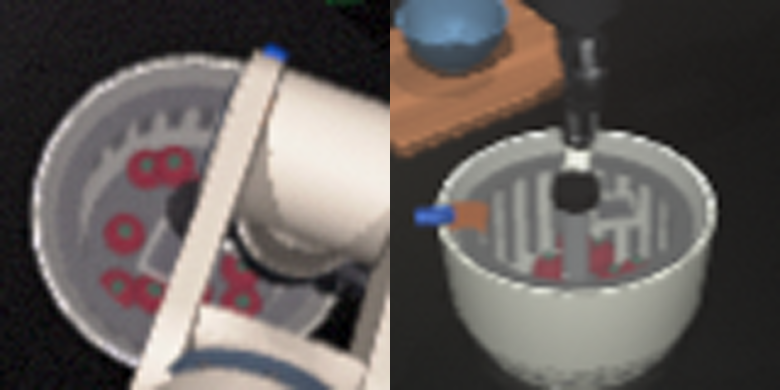

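```bash
cat >> h.py <<'E'
def quad(f,th):
    u=np.array([np.cos(th+PH),np.sin(th+PH)]); n=np.array([-u[1],u[0]])
    return np.array([proj(f,np.r_[C+u*(95+a)+n*b,139]) for a,b in ((-16,-16),(16,-16),(16,16),(-16,16))])
def iou(f,lo=-1,hi=1):
    S=8; h=cv2.cvtColor(f["color"],cv2.COLOR_BGR2HSV); m=cv2.inRange(h,np.array((6,80,80)),np.array((17,255,255)))[150:200,225:295]
    m=cv2.resize(m,None,fx=S,fy=S,interpolation=cv2.INTER_NEAREST)>0; best=[]
    for th in np.arange(lo,hi,.01):
        k=np.zeros(m.shape,np.uint8); cv2.fillPoly(k,[((quad(f,th)-[225,150]+.5)*S).astype(np.int32)],1)
        best.append(((m&(k>0)).sum()/(m|(k>0)).sum(),th))
    b=np.array(best); i=b[:,0].argmax(); g=b[b[:,0]>b[i,0]-.03]; return b[i].round(3),g[:,1].min().round(2),g[:,1].max().round(2)
E
python3 - <<'E'
from h import *
f=cams.grab_frame("side"); print(r.sense()['clock'],iou(f),mark(f))
p=66.905; c=CR+65*np.array([np.cos(p),np.sin(p)])
gen(c,p,[1.2,2.4,3.,3.,2,1,0,0,0,0])
E
```

```text
24.5 (array([ 0.131, -0.14 ]), np.float64(-0.25), np.float64(-0.05)) (31, 91.9, 6.135)
[-0.0064, -0.0008, 0.0, 0.0, 0.0, 0.0, -1.0, -0.0194, -0.0005, 0.0, 0.0, 0.0, 0.0, -1.0, -0.0351, 0.0035, 0.0, 0.0, 0.0, 0.0, -1.0, -0.0493, 0.0113, 0.0, 0.0, 0.0, 0.0, -1.0, -0.0576, 0.0184, 0.0, 0.0, 0.0, 0.0, -1.0, -0.0612, 0.0224, 0.0, 0.0, 0.0, 0.0, -1.0, -0.0612, 0.0224, 0.0, 0.0, 0.0, 0.0, -1.0, -0.0612, 0.0224, 0.0, 0.0, 0.0, 0.0, -1.0, -0.0612, 0.0224, 0.0, 0.0, 0.0, 0.0, -1.0, -0.0612, 0.0224, 0.0, 0.0, 0.0, 0.0, -1.0] phi 67.955
```

```bash
python3 - <<'E'
from h import *
for i in range(6):
    t=r.sense()['clock']; f=cams.grab_frame("side"); print(t,mark(f))
h=cv2.cvtColor(f["color"],cv2.COLOR_BGR2HSV); m=cv2.inRange(h,np.array((6,80,80)),np.array((17,255,255)))
for y in range(165,186): print(y,''.join('#' if m[y,x] else '.' for x in range(222,256)))
for th in (-.15,0,.1): print(th,quad(f,th).round(1).tolist())
E
```

```text
24.5 (31, 91.9, 6.135)
24.55 (30, 92.3, 6.13)
24.6 (31, 91.9, 6.135)
24.65 (31, 91.9, 6.135)
24.7 (31, 91.9, 6.135)
24.75 (31, 91.9, 6.135)
165 ..................................
166 ..................................
167 ..................................
168 ..................................
169 ..................................
170 ..................................
171 ..............##..................
172 .............#######..............
173 ..............######..............
174 ..............######..............
175 ..............######..............
176 ............########..............
177 ..................##..............
178 ..................................
179 ..................................
180 ..................................
181 ..................................
182 ..................................
183 ..................................
184 ..................................
185 ..................................
-0.15 [[241.4, 171.8], [234.0, 171.9], [233.8, 176.4], [241.3, 176.2]]
0 [[241.0, 173.4], [233.7, 174.2], [234.6, 178.7], [242.1, 177.9]]
0.1 [[241.0, 174.5], [233.7, 175.8], [235.4, 180.2], [242.8, 178.9]]
```

>>> {"name": "send_rows", "arguments": {"targets": [-0.0064, -0.0008, 0, 0, 0, 0, -1, -0.0194, -0.0005, 0, 0, 0, 0, -1, -0.0351, 0.0035, 0, 0, 0, 0, -1, -0.0446, 0.0083, 0, 0, 0, 0, -1, -0.0493, 0.0113, 0, 0, 0, 0, -1, -0.0493, 0.0113, 0, 0, 0, 0, -1, -0.0493, 0.0113, 0, 0, 0, 0, -1, -0.0493, 0.0113, 0, 0, 0, 0, -1, -0.0493, 0.0113, 0, 0, 0, 0, -1, -0.0493, 0.0113, 0, 0, 0, 0, -1, -0.0493, 0.0113, 0, 0, 0, 0, -1]}}

```text
clock: 25.72
eef_pos: [532.8, -186.8, 187.0]
tcp_rot: [3.141, -0.0, 2.677]
contact_force: [-0.0, 1.4, 9.7]
opening: 0.34
grasp_force: 28.7
```

```bash
python3 - <<'E'
from h import *
for i in range(2):
    s=r.sense(); f=cams.grab_frame("side"); print(s['clock'],s['contact_force'].round(1),mark(f),mark(cams.grab_frame("top")))
h=cv2.cvtColor(f["color"],cv2.COLOR_BGR2HSV); m=cv2.inRange(h,np.array((6,80,80)),np.array((17,255,255)))
for y in range(168,182): print(y,''.join('#' if m[y,x] else '.' for x in range(222,256)))
E
```

```text
25.7167 [-0.   1.4  9.7] (32, 94.6, 6.269) None
25.8167 [-0.5  2.9  9.5] (34, 94.3, 6.263) None
168 ..................................
169 ..................................
170 ..................................
171 ..................................
172 ..................................
173 ..............#####...............
174 ..............######..............
175 ..............######..............
176 .............#######..............
177 .............#######..............
178 .............#######..............
179 .............#....................
180 ..................................
181 ..................................
```

>>> {"name": "send_rows", "arguments": {"targets": [0, 0, 0, 0, 0, 0, -0.1, 0, 0, 0, 0, 0, 0, 0.3, 0, 0, 0, 0, 0, 0, 1, 0, 0, 0, 0, 0, 0, 1, 0, 0, 0, 0, 0, 0, 1, 0, 0, 0, 0, 0, 0, 1, 0, 0, 0, 0, 0, 0, 1, 0, 0, -0.01, 0, 0, 0, 1, 0, 0, -0.04, 0, 0, 0, 1, 0, 0, -0.075, 0, 0, 0, 1, 0, 0, -0.1, 0, 0, 0, 1, 0, 0, -0.1, 0, 0, 0, 1]}}

```text
clock: 26.92
eef_pos: [536.0, -188.1, 292.8]
tcp_rot: [3.141, 0.009, 2.677]
contact_force: [0.7, -0.9, 0.6]
opening: 0.999
grasp_force: 0.0
```

>>> {"name": "send_rows", "arguments": {"targets": [0.02, 0.017, 0, 0, 0, 0, 1, 0.05, 0.043, 0, 0, 0, 0, 1, 0.08, 0.068, 0, 0, 0, 0, 1, 0.11, 0.094, 0, 0, 0, 0, 1, 0.14, 0.12, 0, 0, 0, 0, 1, 0.17, 0.145, 0, 0, 0, 0, 1, 0.2, 0.17, 0, 0, 0, 0, 1, 0.23, 0.196, 0, 0, 0, 0, 1, 0.25, 0.213, 0, 0, 0, 0, 1, 0.26, 0.22, 0, 0, 0, 0, 1, 0.26, 0.22, 0, 0, 0, 0, 1, 0.26, 0.22, 0, 0, 0, 0, 1]}}

```text
clock: 27.92
eef_pos: [399.5, 126.3, 286.6]
tcp_rot: [3.141, 0.001, 2.679]
contact_force: [-0.6, -0.6, 0.5]
opening: 0.999
grasp_force: 0.0
```

```bash
python3 - <<'E'
from h import *
s=r.sense(); print(s['clock'],s['contact_force'].round(1),s['eef_pos'])
f=cams.grab_frame("side"); g=cams.grab_frame("top"); print(mark(f),mark(g))
c=[cv2.resize(i["color"][y:y+80,x:x+80],(390,390),interpolation=cv2.INTER_CUBIC) for i,x,y in ((g,243,168),(f,222,130))]
cv2.imwrite('pics/i.png',np.hstack(c))
E
```

```text
27.9167 [-0.6 -0.6  0.5] [399.46551263 126.28085088 286.6336357 ]
(32, 94.5, 6.252) (74, 95.6, 6.205)
```

View pics/i.png

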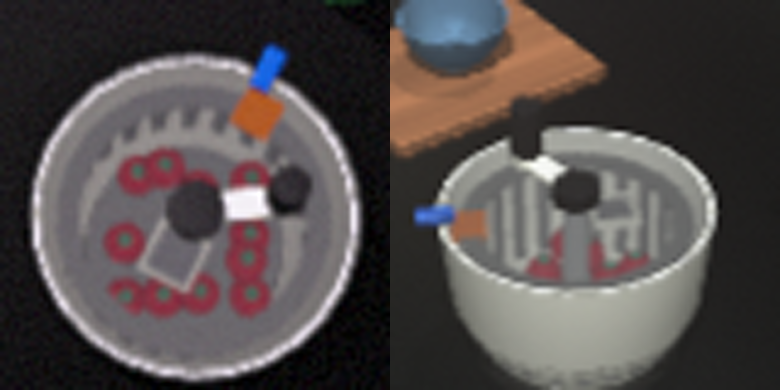

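```bash
python3 -c "from rig import r; print(r.sign_off())"
```

```text
the job is handed in; nothing more can be done
None
```

I handed the job in at about 28 s. By camera and model, the basket ran at about 20 turns a minute for 7 to 8 s, then stopped with the orange mark 3–8 mm from the place under the pointer (limit 16 mm). The knob is released, the arm is clear and nothing else was touched; the rig returned no verdict.

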